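# Open the interlocked valves

## Task

Throw all three valve levers on the white console fully to the back, against their stops, and let go. An interlock allows only one order and it is not marked, so feel gently which lever is free: never force a blocked lever, and leave the beaker, bottle, sharps container and filter tray where they stand.

Things in the scene. Friction and masses are not known exactly. Their poses are not given: they have to be found in the camera images.
- console: White valve console fixed to the bench: 150 mm deep (its x), 290 mm wide (its y), 62 mm high, blue strip on the front, pipes reaching 130 mm behind its centre. Origin: centre of its underside. x points from front to back (away from the robot), y left, z up. Three like levers on top at y = +85 (left), 0, -85 mm (right) pivot about an axis along y, 55 mm above the bench at x = 0.
- interlock (a point): Point in the middle of the console's top face, 62 mm above the bench. Hidden below is the interlock: only one not yet thrown lever is free at a time; throwing it fully home frees the next. The order differs from start to start. A blocked lever stops firmly at about 0.10 to 0.17 rad (9 to 16 mm at the knob). More than 25 N from the robot on the console or a lever damages it.
- knob_left (a point): Centre of the blue ball knob (28 mm across) of the left lever, seen from the robot; steel rod 10 mm thick, knob centre 95 mm from the pivot. Off: 138 mm above the bench, 46 mm to the front of the pivot; upright: 150 mm high; thrown: 138 mm high, 46 mm behind the pivot. Push it with closed fingers or pinch it.
- lever_left (a joint): Angle of the left lever: 0 rad = off, leaning 0.5 rad to the console's front; grows as the knob goes to the back (console +x); 1.0 rad = home against its end stop. Starts at 0 to 0.04. Stays where it is left. When free it moves against a drag of 1 to 8 N when the knob is pushed level, most at the start.
- knob_middle (a point): Centre of the blue ball knob (28 mm across) of the middle lever, seen from the robot; steel rod 10 mm thick, knob centre 95 mm from the pivot. Off: 138 mm above the bench, 46 mm to the front of the pivot; upright: 150 mm high; thrown: 138 mm high, 46 mm behind the pivot. Push it with closed fingers or pinch it.
- lever_middle (a joint): Angle of the middle lever: 0 rad = off, leaning 0.5 rad to the console's front; grows as the knob goes to the back (console +x); 1.0 rad = home against its end stop. Starts at 0 to 0.04. Stays where it is left. When free it moves against a drag of 1 to 8 N when the knob is pushed level, most at the start.
- knob_right (a point): Centre of the blue ball knob (28 mm across) of the right lever, seen from the robot; steel rod 10 mm thick, knob centre 95 mm from the pivot. Off: 138 mm above the bench, 46 mm to the front of the pivot; upright: 150 mm high; thrown: 138 mm high, 46 mm behind the pivot. Push it with closed fingers or pinch it.
- lever_right (a joint): Angle of the right lever: 0 rad = off, leaning 0.5 rad to the console's front; grows as the knob goes to the back (console +x); 1.0 rad = home against its end stop. Starts at 0 to 0.04. Stays where it is left. When free it moves against a drag of 1 to 8 N when the knob is pushed level, most at the start.
- beaker: Clear plastic beaker, 80 mm across, 110 mm high, standing on the bench; origin at the centre of its underside. A bystander.
- sharps: Red sharps container with a pink lid, 110 x 110 mm, 140 mm high; origin at the centre of its underside. A bystander.
- bottle: Amber bottle with a blue cap, 66 mm across, 160 mm high; origin at the centre of its underside. A bystander.
- filter_tray: Translucent tray of blue filters, 130 x 170 mm, 70 mm high; origin at the centre of its underside. A bystander.

How it is judged (in metres and radians):
On the way, in this order (a step that is already met when the one before it is completed fails the run):
1. one lever is thrown fully home (value of joint any of lever_left, lever_middle, lever_right above 0.92 rad), for 0.1 s.
2. a second lever is thrown fully home, the first still home ((value of joint each of lever_left, lever_middle above 0.92 rad or value of joint each of lever_left, lever_right above 0.92 rad or value of joint each of lever_middle, lever_right above 0.92 rad)), for 0.1 s.
At the end, for the whole second after the job is handed in: All three levers stand at 0.92 rad or more (within about 8 mm of the end stop at the knob) and at rest (value of joint each of lever_left, lever_middle, lever_right above 0.92 rad and velocity of joint each of lever_left, lever_middle, lever_right below 0.1 rad/s); the robot touches nothing.
It fails at once if the console or a lever is forced: the robot presses on it with more than 25 N (contact force between any of the fingers, the arm and console above 25 N).
It fails at once if a bystander is moved more than 20 mm (distance of any of beaker, sharps, bottle, filter_tray from where it was at the start of the episode above 0.02 m).
It also fails if it takes over 64 s, if anything falls off the work surface, if the arm or the gripper's body presses on something with over 40 N, if the wrist force passes 120 N, or if a joint passes its speed limit or range.

## Robot

A 6-joint arm with a two-finger parallel gripper is mounted at the origin on the work surface. World frame = base frame: x ahead of the robot, y to its left, z up, the work surface at z = 0. Lengths are in mm, angles in degrees, forces in N, time in s.
With the tool pointing down it reaches from about 300 to 850 mm from the base axis. Payload 5.4 kg.
Tool frame: the origin (TCP) lies where the fingers leave the gripper's body, on its centre line; the fingertips stand 73 mm ahead of it and the grasp point (between the pads) lies 54 mm ahead of it; y points along the fingers, x is the direction in which the jaws open and shut, and the axes are right-handed (so a half turn about y gives the same grasp; the last joint's range is limited). The gripper opens to 85 mm and grips with 20 to 120 N. Pads are 22 mm wide; open, the fingers measure 114 mm over their backs; the gripper's body (76 mm by 85 mm) begins 54 mm behind the grasp point. The pads swing forward as they close: fully open they stand 13 mm farther back than shut.
Start: joints at [-86.408, 9.076, 91.501, -0, 79.423, -12.038], TCP at [154.898, -553.727, 303.899] pointing down, gripper open.
Joint ranges: [-166.64, 166.64], [-54.1, 131.32], [10.49, 154.53], [-73.88, 253.88], [9.74, 151.15], [-171.62, 171.62]. Speed limits (degrees/s): [147.25, 147.25, 180, 180, 180, 180].

## Interface

Orientations are given as a 3x3 rotation matrix whose columns are the frame's x, y, z axes.
In Python, from rig import ctrl gives the robot as it stands.
- The arm moves only by the tool servo_tool, never from a script. Its argument "commands" is a list that holds one entry, the list of rows, each a list of 4 numbers: the shift along the tool's x, y, z in m, then the turn about the tool's y in degrees. A call has exactly 8 rows; each row is the pose to reach, as a shift and turn from the pose measured when the call began, along the tool's axes at that moment; what a row does not reach only later rows make up. A row lasts 1/10 s, in which the tool goes at most 50 mm and 8.59 degrees, less where a joint would pass 70% of its speed; a pose out of reach is approached as far as the arm can. A call with a gripper value outside its range is refused whole. "gripper" is the closure, from -1 (fully open) to 1 (shut), set as the call begins (left out, the last holds). The fingers move at their own pace and stop on an object; the grip force is fixed at half the most. Time passes only in rows, so rows that repeat a pose let the fingers close, or fill a call up. It gives the time, the measured TCP pose, the force and the opening at its end, in the units of the state.
- ctrl.read_state(): the state, without advancing time (a new reading comes with each control period).
- ctrl.snapshot(name): name is "scene" or "top"; returns a dict with "frame" (480x640x3 uint8, red, green, blue), "fx", "fy", "cx", "cy" (pixels), "position" and "orientation" of the camera in the world. Camera axes: x right, y up, looking along -z (the intrinsics and any distortion apply to the point x, -y, -z); pixel columns grow to the right and rows downward; lengths in mm; the calibration is good to about 2 mm. A picture is of the moment at which its call begins. There is no depth.
- ctrl.hand_in(): hands the job in, once; it reports no verdict.
The state is a dict: "time_s": time; "joints": joint angles; "dq": joint speeds; "tau": joint torques, N m; "tcp_pos": TCP position; "orientation": TCP orientation; "force": force on the tool from outside, world axes, zero at the start; "wrist_torque": the same for the moment, N m; "finger_gap": opening from 0.0 (shut) to 1.0 (fully open).
Only numpy, scipy, OpenCV 4.12 (cv2) and the standard library are available. Lean on these libraries where they do the work, as an engineer would, in place of code of your own. Each camera call takes 0.05 s, during which the arm holds its last target. There are 200 camera calls.

## Working session

There is one attempt and no reset: what is moved stays moved. The work goes in short steps, Python scripts to look and compute and a tool call to move; the robot and the scene stay as the last step left them, time stands still between calls to the robot, and variables do not carry over. Pictures are saved under pics/ and viewed, about 8 in all and at most 12, crops included, and the job is handed in when it is done.

Besides the shell and the picture viewer there is one more tool, called after ">>>" as name([rows], argument=value, ...), one row to a line, values as JSON. servo_tool: Moves the arm, as the interface text tells. Its arguments: {"type":"object","properties":{"commands":{"type":"array","items":{"type":"array","items":{"type":"array","items":{"type":"number"}}}},"gripper":{"type":"number"}},"required":["commands"]}

```bash
ls; mkdir -p pics
python3 - <<'E'
from rig import ctrl
import cv2,json
s=ctrl.read_state();print(s['time_s'],s['tcp_pos'],s['orientation'],s['force'],s['finger_gap'])
for n in('scene','top'):
    d=ctrl.snapshot(n);cv2.imwrite(f'pics/{n}0.png',d['frame'][:,:,::-1])
    print(n,{k:(v.tolist() if hasattr(v,'tolist') else v) for k,v in d.items() if k!='frame'})
E
```

```text
pics
0.0 [ 154.86837788 -553.26509164  302.8975594 ] [[ 2.69434876e-01 -1.18844811e-04  9.63018605e-01]
 [-9.63016803e-01  1.90503221e-03  2.69434607e-01]
 [-1.86660236e-03 -9.99998178e-01  3.98832565e-04]] [-0.20899347 -0.01038042 -0.16410817] 0.9993102570460719
scene {'fx': 483.0827057733859, 'fy': 483.0827057733859, 'cx': 327.2465406407548, 'cy': 238.8944873751959, 'position': [1014.1397537147783, -451.8305554536815, 1053.0273836122929], 'orientation': [[0.6826718305346168, -0.5813356936053284, 0.44272788836363974], [0.7305157383337216, 0.5574531739913032, -0.3944524240688089], [-0.017490793042434196, 0.5927012486467644, 0.8052324521598178]]}
top {'fx': 576.7935155884318, 'fy': 576.7935155884318, 'cx': 322.23454945080675, 'cy': 235.2126263170964, 'position': [270.65612438189186, -0.9987781204860767, 1546.531669804245], 'orientation': [[0.018879989259936225, 0.9852753133219873, -0.16992970006389216], [-0.9997737710888418, 0.016939263534701567, -0.012863436309866626], [-0.009795542268846224, 0.17013411859224944, 0.98537222867427]]}
```

View pics/scene0.png

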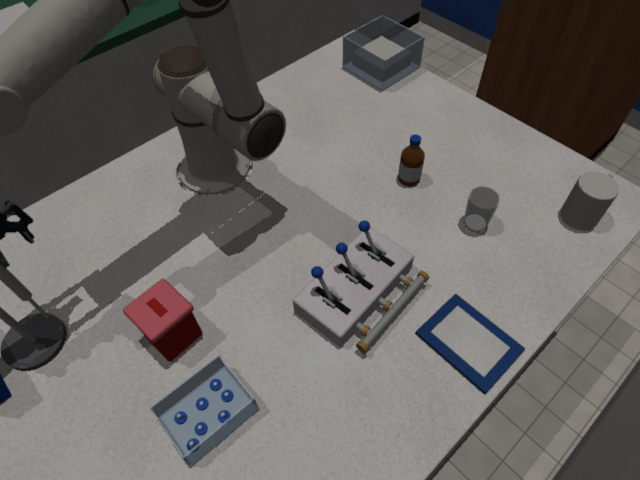

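View pics/top0.png

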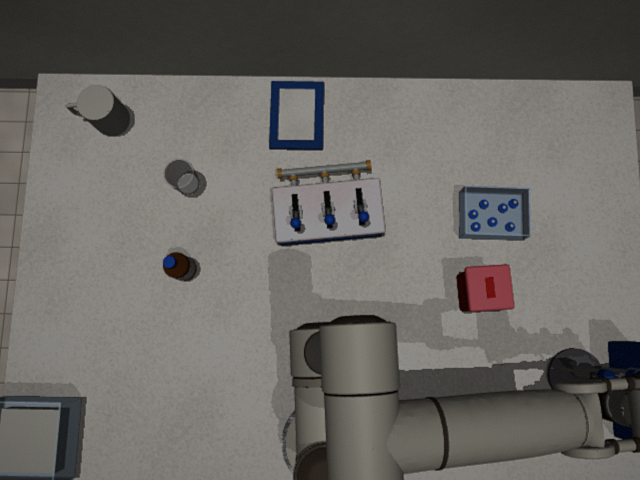

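Both views show the console clear of the bystanders. Knobs, left/middle/right: scene (364,226), (342,248), (317,272); top (296,223), (330,221), (363,217). I'll refine them by blue blob and triangulate.

```bash
cat > h.py <<'E'
import numpy as np,cv2
from rig import ctrl
def ray(d,u,v):
    R=np.array(d['orientation']);r=R@np.array([(u-d['cx'])/d['fx'],-(v-d['cy'])/d['fy'],-1]);return np.array(d['position']),r/np.linalg.norm(r)
def tri(a,b):
    A=np.zeros((3,3));y=np.zeros(3);g=[]
    for p,r in(a,b):
        M=np.eye(3)-np.outer(r,r);A+=M;y+=M@p
    X=np.linalg.solve(A,y);return X,[np.linalg.norm((np.eye(3)-np.outer(r,r))@(X-p)) for p,r in(a,b)]
def blobs(d,box):
    f=cv2.cvtColor(d['frame'],cv2.COLOR_RGB2HSV);m=cv2.inRange(f,(100,150,50),(130,255,255))
    u0,v0,u1,v1=box;k=np.zeros_like(m);k[v0:v1,u0:u1]=m[v0:v1,u0:u1]
    n,_,st,c=cv2.connectedComponentsWithStats(k)
    return [c[i] for i in range(1,n) if st[i,4]>25]
def knobs():
    s,t=ctrl.snapshot('scene'),ctrl.snapshot('top')
    S=sorted(blobs(s,(290,205,400,300)),key=lambda c:-c[0]);T=sorted(blobs(t,(280,180,385,234)),key=lambda c:c[0])
    print(np.round(S,1).tolist(),np.round(T,1).tolist())
    if len(S)==len(T)==3:
        for a,b in zip(S,T):
            X,e=tri(ray(s,*a),ray(t,*b));print(X.round(1),np.round(e,1))
    return s,t
E
python3 - <<'E'
from h import *
s,t=knobs()
# console top corners in top view, z=62
for uv in [(272,187),(379,179),(384,236),(277,244)]:
    p,r=ray(t,*uv);print((p+r*(62-p[2])/r[2]).round(0))
i=t['frame'][150:260,250:410];cv2.imwrite('pics/c.png',cv2.resize(i,None,fx=5,fy=5,interpolation=2)[:,:,::-1])
E
```

```text
[[363.7, 225.3], [341.1, 247.7], [316.7, 271.6]] [[295.2, 222.4], [329.3, 219.1], [363.3, 216.1]]
[544.   85.  141.7] [0.1 0.1]
[5.538e+02 5.000e-01 1.419e+02] [0.1 0.1]
[562.7 -84.  141.3] [0.2 0.2]
[654. 154.  62.]
[ 681. -129.   62.]
[ 527. -143.   62.]
[501. 136.  62.]
```

View pics/c.png

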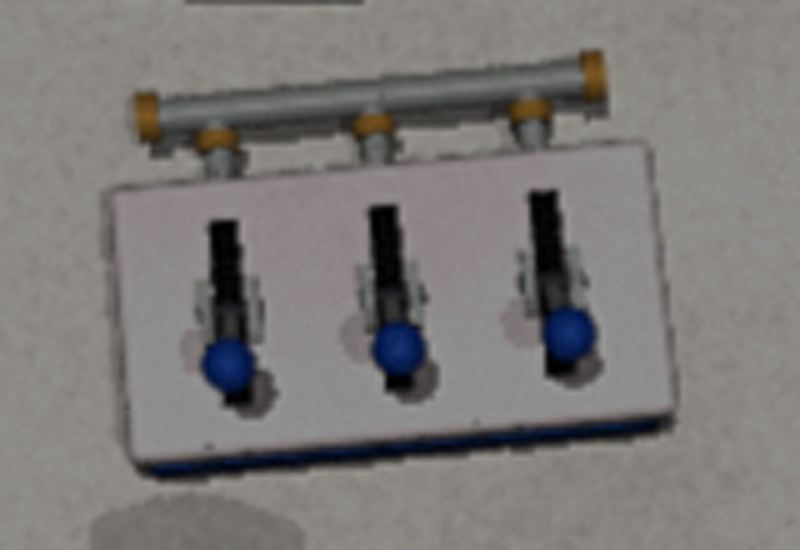

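Knobs are at about (544,85), (554,0) and (563,-84), so the console yaw is about 6.2°. I'll push with closed fingers along tool z, with tips near z = 128, and try the right lever first because it is nearest.

>>> servo_tool([
  [[-0.02,0,0.025,1.2],[-0.046,0,0.059,2.4],[-0.072,0,0.093,3.6],[-0.098,0,0.127,4.8],[-0.124,0,0.161,6],[-0.15,0,0.195,7.2],[-0.176,0,0.229,8.4],[-0.202,0,0.262,9.4]],
], gripper=1)

```text
time_s: 1.0
tcp_pos: [353.5, -286.7, 303.5]
orientation: [[0.107, 0.0, 0.994], [-0.994, 0.001, 0.107], [-0.001, -1.0, 0.0]]
force: [0.5, -0.7, 0.5]
finger_gap: 0.001
```

>>> servo_tool([
  [[-0.028,0.01,0.026,0],[-0.056,0.022,0.052,0],[-0.084,0.035,0.078,0],[-0.112,0.05,0.104,0],[-0.14,0.065,0.13,0],[-0.162,0.08,0.15,0],[-0.179,0.1,0.164,0],[-0.179,0.1,0.164,0]],
])

```text
time_s: 1.8
tcp_pos: [496.4, -88.3, 200.7]
orientation: [[0.111, -0.005, 0.994], [-0.994, 0.004, 0.111], [-0.005, -1.0, -0.005]]
force: [-0.7, -0.4, -0.6]
finger_gap: -0.0
```

Run:
```python
from h import *
s=ctrl.read_state();print(s['time_s'],s['tcp_pos'].round(1),s['force'].round(2),s['joints'])
d=ctrl.snapshot('scene');cv2.imwrite('pics/s1.png',cv2.resize(d['frame'][160:360,220:440],None,fx=3,fy=3)[:,:,::-1])
```

```text
1.8 [496.4 -88.3 200.7] [-0.71 -0.37 -0.64] [-2.38838005e+01  4.91482074e+00  1.08336994e+02  9.97671366e-02
  6.71096466e+01  5.97144498e+01]
```

View pics/s1.png

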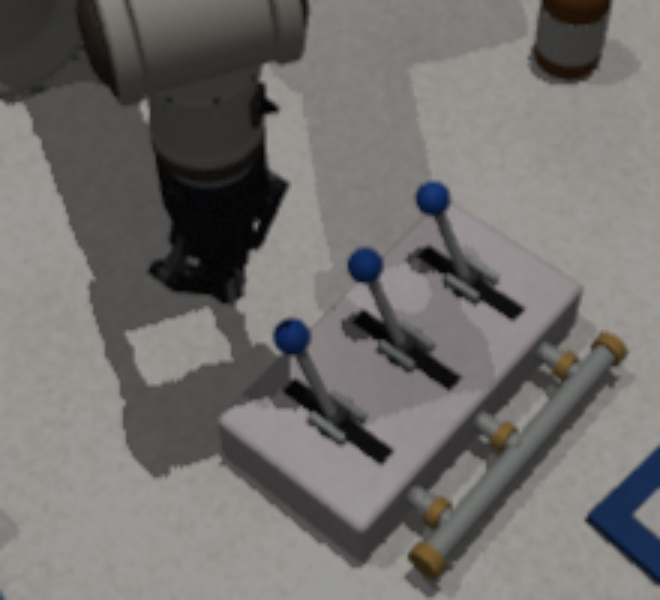

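The gripper stands in front of the right knob, about 40 mm short of contact. I'll close in, then feel in small steps.

>>> servo_tool([
  [[0,0,0.006,0],[0.001,0,0.012,0],[0.002,0,0.018,0],[0.003,0,0.024,0],[0.003,0,0.029,0],[0.003,0,0.033,0],[0.003,0,0.035,0],[0.003,0,0.035,0]],
])

```text
time_s: 2.65
tcp_pos: [531.9, -88.9, 202.1]
orientation: [[0.11, -0.003, 0.994], [-0.994, 0.002, 0.11], [-0.003, -1.0, -0.003]]
force: [0.3, -0.8, -0.2]
finger_gap: -0.001
```

>>> servo_tool([
  [[0,0,0.001,0],[0,0,0.002,0],[0,0,0.003,0],[0,0,0.004,0],[0,0,0.005,0],[0,0,0.006,0],[0,0,0.006,0],[0,0,0.006,0]],
])

```text
time_s: 3.45
tcp_pos: [537.9, -88.2, 202.1]
orientation: [[0.11, -0.003, 0.994], [-0.994, 0.002, 0.11], [-0.003, -1.0, -0.003]]
force: [-0.5, 0.8, 0.1]
finger_gap: -0.001
```

>>> servo_tool([
  [[0,0,0.001,0],[0,0,0.002,0],[0,0,0.003,0],[0,0,0.004,0],[0,0,0.004,0],[0,0,0.004,0],[0,0,0.004,0],[0,0,0.004,0]],
])

```text
time_s: 4.25
tcp_pos: [541.7, -87.7, 202.1]
orientation: [[0.11, -0.004, 0.994], [-0.994, 0.002, 0.11], [-0.003, -1.0, -0.004]]
force: [-4.0, -0.4, 2.8]
finger_gap: -0.001
```

>>> servo_tool([
  [[0,0,0.001,0],[0,0,0.002,0],[0,0,0.003,0],[0,0,0.003,0],[0,0,0.003,0],[0,0,0.003,0],[0,0,0.003,0],[0,0,0.003,0]],
])

```text
time_s: 5.05
tcp_pos: [544.6, -87.4, 202.0]
orientation: [[0.11, -0.004, 0.994], [-0.994, 0.002, 0.11], [-0.003, -1.0, -0.004]]
force: [-4.7, -1.0, 3.5]
finger_gap: -0.004
```

>>> servo_tool([
  [[0,0,0.001,0],[0,0,0.002,0],[0,0,0.003,0],[0,0,0.003,0],[0,0,0.003,0],[0,0,0.003,0],[0,0,0.003,0],[0,0,0.003,0]],
])

```text
time_s: 5.85
tcp_pos: [547.5, -87.0, 202.0]
orientation: [[0.11, -0.005, 0.994], [-0.994, 0.003, 0.11], [-0.003, -1.0, -0.004]]
force: [-6.1, -0.7, 4.6]
finger_gap: -0.002
```

>>> servo_tool([
  [[0,0,0.001,0],[0,0,0.002,0],[0,0,0.002,0],[0,0,0.002,0],[0,0,0.002,0],[0,0,0.002,0],[0,0,0.002,0],[0,0,0.002,0]],
])

```text
time_s: 6.65
tcp_pos: [548.7, -86.9, 202.0]
orientation: [[0.11, -0.007, 0.994], [-0.994, 0.002, 0.11], [-0.003, -1.0, -0.007]]
force: [-10.1, 0.3, 6.0]
finger_gap: -0.001
```

The right lever resists at 10 N and lags after about 8 mm, so it is blocked. I'll back off and go to the middle one.

>>> servo_tool([
  [[0,0,-0.012,0],[0,0,-0.025,0],[-0.02,0,-0.025,0],[-0.045,0,-0.025,0],[-0.07,0,-0.025,0],[-0.085,0,-0.022,0],[-0.085,0,-0.016,0],[-0.085,0,-0.013,0]],
])

```text
time_s: 7.45
tcp_pos: [527.6, -4.2, 202.5]
orientation: [[0.111, -0.006, 0.994], [-0.994, 0.002, 0.111], [-0.002, -1.0, -0.005]]
force: [-0.8, -0.3, -0.1]
finger_gap: 0.001
```

>>> servo_tool([
  [[0,0,0.001,0],[0,0,0.002,0],[0,0,0.003,0],[0,0,0.004,0],[0,0,0.005,0],[0,0,0.006,0],[0,0,0.007,0],[0,0,0.007,0]],
])

```text
time_s: 8.25
tcp_pos: [534.4, -3.3, 202.5]
orientation: [[0.111, -0.006, 0.994], [-0.994, 0.002, 0.111], [-0.003, -1.0, -0.006]]
force: [-3.9, -0.8, 3.0]
finger_gap: -0.001
```

>>> servo_tool([
  [[0,0,0.001,0],[0,0,0.002,0],[0,0,0.003,0],[0,0,0.004,0],[0,0,0.004,0],[0,0,0.004,0],[0,0,0.004,0],[0,0,0.004,0]],
])

```text
time_s: 9.05
tcp_pos: [538.5, -2.8, 202.5]
orientation: [[0.111, -0.006, 0.994], [-0.994, 0.002, 0.111], [-0.003, -1.0, -0.005]]
force: [-2.1, 0.6, 1.7]
finger_gap: -0.001
```

>>> servo_tool([
  [[0,0,0.001,0],[0,0,0.002,0],[0,0,0.002,0],[0,0,0.002,0],[0,0,0.002,0],[0,0,0.002,0],[0,0,0.002,0],[0,0,0.002,0]],
])

```text
time_s: 9.85
tcp_pos: [540.5, -2.6, 202.5]
orientation: [[0.111, -0.006, 0.994], [-0.994, 0.002, 0.111], [-0.003, -1.0, -0.005]]
force: [-3.0, 0.4, 1.2]
finger_gap: 0.002
```

>>> servo_tool([
  [[0,0,0.001,0],[0,0,0.002,0],[0,0,0.002,0],[0,0,0.002,0],[0,0,0.002,0],[0,0,0.002,0],[0,0,0.002,0],[0,0,0.002,0]],
])

```text
time_s: 10.65
tcp_pos: [542.6, -2.4, 202.5]
orientation: [[0.111, -0.005, 0.994], [-0.994, 0.002, 0.111], [-0.003, -1.0, -0.005]]
force: [-2.1, -0.0, 1.5]
finger_gap: -0.002
```

>>> servo_tool([
  [[0,0,0.001,0],[0,0,0.002,0],[0,0,0.003,0],[0,0,0.003,0],[0,0,0.003,0],[0,0,0.003,0],[0,0,0.003,0],[0,0,0.003,0]],
])

```text
time_s: 11.45
tcp_pos: [545.7, -2.0, 202.5]
orientation: [[0.111, -0.005, 0.994], [-0.994, 0.002, 0.111], [-0.003, -1.0, -0.005]]
force: [-2.2, -0.1, 1.4]
finger_gap: 0.004
```

>>> servo_tool([
  [[0,0,0.001,0],[0,0,0.002,0],[0,0,0.003,0],[0,0,0.003,0],[0,0,0.003,0],[0,0,0.003,0],[0,0,0.003,0],[0,0,0.003,0]],
])

```text
time_s: 12.25
tcp_pos: [548.8, -1.7, 202.5]
orientation: [[0.111, -0.005, 0.994], [-0.994, 0.002, 0.111], [-0.003, -1.0, -0.004]]
force: [-1.2, 0.1, 1.9]
finger_gap: 0.0
```

The middle lever is free, because drag fell while it moved past the block range. I'll push on.

>>> servo_tool([
  [[0,0,0.005,0],[0,0,0.012,0],[0,0,0.02,0],[0,0,0.028,0],[0,0,0.036,0],[0,0,0.044,0],[0,0,0.051,0],[0,0,0.056,0]],
])

```text
time_s: 13.05
tcp_pos: [604.6, 4.5, 201.3]
orientation: [[0.111, -0.006, 0.994], [-0.994, 0.002, 0.111], [-0.003, -1.0, -0.006]]
force: [-2.6, -1.2, -2.7]
finger_gap: 0.004
```

>>> servo_tool([
  [[0,0,0.001,0],[0,0,0.002,0],[0,0,0.003,0],[0,0,0.004,0],[0,0,0.005,0],[0,0,0.006,0],[0,0,0.007,0],[0,0,0.008,0]],
])

```text
time_s: 13.85
tcp_pos: [612.5, 5.5, 201.2]
orientation: [[0.111, -0.006, 0.994], [-0.994, 0.002, 0.111], [-0.003, -1.0, -0.006]]
force: [-2.5, -0.6, -2.0]
finger_gap: 0.004
```

>>> servo_tool([
  [[0,0,0.001,0],[0,0,0.002,0],[0,0,0.003,0],[0,0,0.004,0],[0,0,0.004,0],[0,0,0.004,0],[0,0,0.004,0],[0,0,0.004,0]],
])

```text
time_s: 14.65
tcp_pos: [616.6, 5.9, 201.4]
orientation: [[0.111, -0.006, 0.994], [-0.994, 0.002, 0.111], [-0.003, -1.0, -0.006]]
force: [-2.7, -0.4, -1.4]
finger_gap: 0.002
```

>>> servo_tool([
  [[0,0,0.001,0],[0,0,0.002,0],[0,0,0.003,0],[0,0,0.003,0],[0,0,0.003,0],[0,0,0.003,0],[0,0,0.003,0],[0,0,0.003,0]],
])

```text
time_s: 15.45
tcp_pos: [619.0, 6.2, 201.1]
orientation: [[0.111, -0.008, 0.994], [-0.994, 0.002, 0.111], [-0.003, -1.0, -0.008]]
force: [-6.2, -1.3, -0.2]
finger_gap: -0.002
```

>>> servo_tool([
  [[0,0,0.001,0],[0,0,0.002,0],[0,0,0.002,0],[0,0,0.002,0],[0,0,0.002,0],[0,0,0.002,0],[0,0,0.002,0],[0,0,0.002,0]],
])

```text
time_s: 16.25
tcp_pos: [619.5, 6.2, 201.0]
orientation: [[0.111, -0.013, 0.994], [-0.994, 0.002, 0.111], [-0.003, -1.0, -0.013]]
force: [-10.1, -3.6, 3.1]
finger_gap: 0.002
```

The middle lever is home: stop felt at 10 N after 88 mm of travel. Left lever next.

>>> servo_tool([
  [[0,0,-0.03,0],[0,0,-0.07,0],[0,0,-0.102,0],[-0.025,0,-0.105,0],[-0.055,0,-0.105,0],[-0.085,0,-0.105,0],[-0.085,0,-0.1,0],[-0.085,0,-0.095,0]],
])

```text
time_s: 17.05
tcp_pos: [516.9, 80.5, 203.4]
orientation: [[0.113, -0.01, 0.994], [-0.994, 0.001, 0.113], [-0.002, -1.0, -0.01]]
force: [0.3, -0.6, 0.6]
finger_gap: -0.002
```

>>> servo_tool([
  [[0,0,0.001,0],[0,0,0.002,0],[0,0,0.003,0],[0,0,0.004,0],[0,0,0.005,0],[0,0,0.006,0],[0,0,0.007,0],[0,0,0.008,0]],
])

```text
time_s: 17.85
tcp_pos: [524.2, 81.4, 203.3]
orientation: [[0.113, -0.012, 0.994], [-0.994, 0.001, 0.113], [-0.003, -1.0, -0.012]]
force: [-6.0, -0.6, 5.3]
finger_gap: 0.002
```

>>> servo_tool([
  [[0,0,0.001,0],[0,0,0.002,0],[0,0,0.003,0],[0,0,0.003,0],[0,0,0.003,0],[0,0,0.003,0],[0,0,0.003,0],[0,0,0.003,0]],
])

```text
time_s: 18.65
tcp_pos: [526.5, 81.9, 203.3]
orientation: [[0.113, -0.014, 0.993], [-0.994, 0.002, 0.113], [-0.003, -1.0, -0.014]]
force: [-5.6, -0.1, 3.7]
finger_gap: 0.001
```

>>> servo_tool([
  [[0,0,0.001,0],[0,0,0.002,0],[0,0,0.003,0],[0,0,0.003,0],[0,0,0.003,0],[0,0,0.003,0],[0,0,0.003,0],[0,0,0.003,0]],
])

```text
time_s: 19.45
tcp_pos: [528.9, 82.5, 203.2]
orientation: [[0.114, -0.016, 0.993], [-0.994, 0.002, 0.114], [-0.003, -1.0, -0.016]]
force: [-5.7, -0.5, 4.6]
finger_gap: 0.001
```

>>> servo_tool([
  [[0,0,0.001,0],[0,0,0.002,0],[0,0,0.002,0],[0,0,0.002,0],[0,0,0.002,0],[0,0,0.002,0],[0,0,0.002,0],[0,0,0.002,0]],
])

```text
time_s: 20.25
tcp_pos: [530.3, 82.8, 203.2]
orientation: [[0.114, -0.018, 0.993], [-0.994, 0.002, 0.114], [-0.004, -1.0, -0.018]]
force: [-5.6, -0.7, 5.2]
finger_gap: 0.001
```

>>> servo_tool([
  [[0,0,0.001,0],[0,0,0.002,0],[0,0,0.002,0],[0,0,0.002,0],[0,0,0.002,0],[0,0,0.002,0],[0,0,0.002,0],[0,0,0.002,0]],
])

```text
time_s: 21.05
tcp_pos: [531.9, 83.2, 203.1]
orientation: [[0.114, -0.019, 0.993], [-0.993, 0.002, 0.114], [-0.004, -1.0, -0.019]]
force: [-5.3, -0.2, 3.9]
finger_gap: 0.003
```

>>> servo_tool([
  [[0,0,0.001,0],[0,0,0.002,0],[0,0,0.003,0],[0,0,0.003,0],[0,0,0.003,0],[0,0,0.003,0],[0,0,0.003,0],[0,0,0.003,0]],
])

```text
time_s: 21.85
tcp_pos: [534.6, 83.6, 203.0]
orientation: [[0.114, -0.02, 0.993], [-0.993, 0.002, 0.114], [-0.004, -1.0, -0.02]]
force: [-5.7, -0.9, 3.6]
finger_gap: -0.004
```

>>> servo_tool([
  [[0,0,0.001,0],[0,0,0.002,0],[0,0,0.003,0],[0,0,0.003,0],[0,0,0.003,0],[0,0,0.003,0],[0,0,0.003,0],[0,0,0.003,0]],
])

```text
time_s: 22.65
tcp_pos: [537.6, 84.0, 203.0]
orientation: [[0.114, -0.02, 0.993], [-0.993, 0.002, 0.114], [-0.004, -1.0, -0.02]]
force: [-4.2, 0.3, 3.5]
finger_gap: -0.003
```

>>> servo_tool([
  [[0,0,0.001,0],[0,0,0.002,0],[0,0,0.003,0],[0,0,0.004,0],[0,0,0.004,0],[0,0,0.004,0],[0,0,0.004,0],[0,0,0.004,0]],
])

```text
time_s: 23.45
tcp_pos: [541.7, 84.4, 202.9]
orientation: [[0.114, -0.02, 0.993], [-0.993, 0.002, 0.114], [-0.004, -1.0, -0.019]]
force: [-2.1, 0.1, 2.1]
finger_gap: -0.001
```

The left lever is free.

>>> servo_tool([
  [[0,0,0.005,0],[0,0,0.012,0],[0,0,0.02,0],[0,0,0.028,0],[0,0,0.036,0],[0,0,0.044,0],[0,0,0.051,0],[0,0,0.055,0]],
])

```text
time_s: 24.25
tcp_pos: [596.4, 90.7, 200.7]
orientation: [[0.114, -0.022, 0.993], [-0.993, 0.002, 0.114], [-0.004, -1.0, -0.021]]
force: [-4.8, -0.8, -2.8]
finger_gap: 0.002
```

>>> servo_tool([
  [[0,0,0.001,0],[0,0,0.002,0],[0,0,0.003,0],[0,0,0.004,0],[0,0,0.005,0],[0,0,0.006,0],[0,0,0.007,0],[0,0,0.008,0]],
])

```text
time_s: 25.05
tcp_pos: [604.3, 91.6, 200.4]
orientation: [[0.114, -0.022, 0.993], [-0.993, 0.002, 0.114], [-0.004, -1.0, -0.021]]
force: [-4.7, -0.9, -2.6]
finger_gap: -0.004
```

>>> servo_tool([
  [[0,0,0.001,0],[0,0,0.002,0],[0,0,0.003,0],[0,0,0.003,0],[0,0,0.003,0],[0,0,0.003,0],[0,0,0.003,0],[0,0,0.003,0]],
])

```text
time_s: 25.85
tcp_pos: [607.4, 92.0, 200.5]
orientation: [[0.114, -0.021, 0.993], [-0.993, 0.002, 0.114], [-0.004, -1.0, -0.021]]
force: [-2.3, -0.5, -2.3]
finger_gap: 0.0
```

>>> servo_tool([
  [[0,0,0.001,0],[0,0,0.002,0],[0,0,0.003,0],[0,0,0.003,0],[0,0,0.003,0],[0,0,0.003,0],[0,0,0.003,0],[0,0,0.003,0]],
])

```text
time_s: 26.65
tcp_pos: [610.2, 92.3, 200.3]
orientation: [[0.114, -0.022, 0.993], [-0.993, 0.002, 0.114], [-0.004, -1.0, -0.022]]
force: [-4.8, -0.6, -3.6]
finger_gap: -0.003
```

>>> servo_tool([
  [[0,0,0.001,0],[0,0,0.002,0],[0,0,0.002,0],[0,0,0.002,0],[0,0,0.002,0],[0,0,0.002,0],[0,0,0.002,0],[0,0,0.002,0]],
])

```text
time_s: 27.45
tcp_pos: [610.7, 92.4, 200.1]
orientation: [[0.114, -0.027, 0.993], [-0.993, 0.001, 0.114], [-0.004, -1.0, -0.026]]
force: [-11.6, -2.7, 1.4]
finger_gap: -0.001
```

The left lever is home too. Right lever last, re-probed gently.

>>> servo_tool([
  [[0,0,-0.035,0],[0,0,-0.075,0],[0.01,0,-0.105,0],[0.05,0,-0.105,0],[0.09,0,-0.105,0],[0.13,0,-0.105,0],[0.16,0,-0.105,0],[0.17,0,-0.105,0]],
])

```text
time_s: 28.25
tcp_pos: [527.9, -91.7, 204.1]
orientation: [[0.111, -0.02, 0.994], [-0.994, -0.001, 0.111], [-0.001, -1.0, -0.02]]
force: [0.4, 0.1, 1.2]
finger_gap: -0.0
```

>>> servo_tool([
  [[0,0,0.004,0],[0,0,0.008,0],[0,0,0.012,0],[0,0,0.015,0],[0,0,0.017,0],[0,0,0.019,0],[0,0,0.02,0],[0,0,0.02,0]],
])

```text
time_s: 29.05
tcp_pos: [547.7, -89.3, 203.6]
orientation: [[0.111, -0.021, 0.994], [-0.994, -0.001, 0.111], [-0.001, -1.0, -0.021]]
force: [-0.8, -0.1, 0.1]
finger_gap: -0.0
```

>>> servo_tool([
  [[0,0,0.001,0],[0,0,0.002,0],[0,0,0.003,0],[0,0,0.003,0],[0,0,0.003,0],[0,0,0.003,0],[0,0,0.003,0],[0,0,0.003,0]],
])

```text
time_s: 29.85
tcp_pos: [550.6, -89.0, 203.5]
orientation: [[0.111, -0.021, 0.994], [-0.994, -0.001, 0.111], [-0.001, -1.0, -0.021]]
force: [-5.3, -0.5, 3.6]
finger_gap: 0.002
```

>>> servo_tool([
  [[0,0,0.001,0],[0,0,0.002,0],[0,0,0.002,0],[0,0,0.002,0],[0,0,0.002,0],[0,0,0.002,0],[0,0,0.002,0],[0,0,0.002,0]],
])

```text
time_s: 30.65
tcp_pos: [552.7, -88.8, 203.5]
orientation: [[0.111, -0.021, 0.994], [-0.994, -0.001, 0.111], [-0.001, -1.0, -0.021]]
force: [-2.0, 0.2, 1.8]
finger_gap: 0.0
```

>>> servo_tool([
  [[0,0,0.001,0],[0,0,0.002,0],[0,0,0.003,0],[0,0,0.003,0],[0,0,0.003,0],[0,0,0.003,0],[0,0,0.003,0],[0,0,0.003,0]],
])

```text
time_s: 31.45
tcp_pos: [555.8, -88.5, 203.4]
orientation: [[0.111, -0.02, 0.994], [-0.994, -0.001, 0.111], [-0.001, -1.0, -0.02]]
force: [-2.6, 0.7, 2.1]
finger_gap: -0.002
```

>>> servo_tool([
  [[0,0,0.001,0],[0,0,0.002,0],[0,0,0.003,0],[0,0,0.004,0],[0,0,0.004,0],[0,0,0.004,0],[0,0,0.004,0],[0,0,0.004,0]],
])

```text
time_s: 32.25
tcp_pos: [559.9, -88.0, 203.3]
orientation: [[0.111, -0.02, 0.994], [-0.994, -0.001, 0.111], [-0.001, -1.0, -0.02]]
force: [-1.5, -0.5, 2.2]
finger_gap: 0.002
```

>>> servo_tool([
  [[0,0,0.005,0],[0,0,0.012,0],[0,0,0.02,0],[0,0,0.028,0],[0,0,0.036,0],[0,0,0.044,0],[0,0,0.051,0],[0,0,0.055,0]],
])

```text
time_s: 33.05
tcp_pos: [614.7, -81.8, 201.3]
orientation: [[0.111, -0.021, 0.994], [-0.994, -0.001, 0.111], [-0.001, -1.0, -0.021]]
force: [-3.0, 0.1, -1.8]
finger_gap: -0.004
```

>>> servo_tool([
  [[0,0,0.001,0],[0,0,0.002,0],[0,0,0.003,0],[0,0,0.004,0],[0,0,0.005,0],[0,0,0.006,0],[0,0,0.007,0],[0,0,0.008,0]],
])

```text
time_s: 33.85
tcp_pos: [622.6, -80.8, 201.0]
orientation: [[0.111, -0.022, 0.994], [-0.994, -0.001, 0.111], [-0.002, -1.0, -0.021]]
force: [-3.7, -0.6, -1.9]
finger_gap: 0.003
```

>>> servo_tool([
  [[0,0,0.001,0],[0,0,0.002,0],[0,0,0.003,0],[0,0,0.003,0],[0,0,0.003,0],[0,0,0.003,0],[0,0,0.003,0],[0,0,0.003,0]],
])

```text
time_s: 34.65
tcp_pos: [625.7, -80.5, 201.1]
orientation: [[0.111, -0.021, 0.994], [-0.994, -0.001, 0.111], [-0.002, -1.0, -0.021]]
force: [-2.7, -0.4, -1.9]
finger_gap: 0.002
```

>>> servo_tool([
  [[0,0,0.001,0],[0,0,0.002,0],[0,0,0.003,0],[0,0,0.003,0],[0,0,0.003,0],[0,0,0.003,0],[0,0,0.003,0],[0,0,0.003,0]],
])

```text
time_s: 35.45
tcp_pos: [628.8, -80.2, 201.1]
orientation: [[0.111, -0.021, 0.994], [-0.994, -0.001, 0.111], [-0.001, -1.0, -0.021]]
force: [-1.6, -0.4, -2.2]
finger_gap: 0.001
```

>>> servo_tool([
  [[0,0,0.001,0],[0,0,0.002,0],[0,0,0.002,0],[0,0,0.002,0],[0,0,0.002,0],[0,0,0.002,0],[0,0,0.002,0],[0,0,0.002,0]],
])

```text
time_s: 36.25
tcp_pos: [629.7, -80.1, 200.9]
orientation: [[0.111, -0.024, 0.993], [-0.994, -0.001, 0.111], [-0.002, -1.0, -0.024]]
force: [-7.5, -1.2, 1.7]
finger_gap: -0.002
```

>>> servo_tool([
  [[0,0,0.001,0],[0,0,0.0015,0],[0,0,0.0015,0],[0,0,0.0015,0],[0,0,0.0015,0],[0,0,0.0015,0],[0,0,0.0015,0],[0,0,0.0015,0]],
])

```text
time_s: 37.05
tcp_pos: [630.0, -80.1, 200.9]
orientation: [[0.112, -0.028, 0.993], [-0.994, -0.001, 0.112], [-0.002, -1.0, -0.028]]
force: [-9.4, -1.7, 2.0]
finger_gap: 0.002
```

>>> servo_tool([
  [[0,0,-0.03,0],[0,0,-0.07,0],[0,0,-0.11,0],[0,-0.02,-0.15,0],[0,-0.04,-0.185,0],[0,-0.05,-0.2,0],[0,-0.05,-0.2,0],[0,-0.05,-0.2,0]],
])

```text
time_s: 37.85
tcp_pos: [433.9, -102.6, 257.4]
orientation: [[0.111, -0.025, 0.993], [-0.994, -0.002, 0.111], [-0.001, -1.0, -0.025]]
force: [0.5, 0.3, -0.0]
finger_gap: 0.001
```

Run:
```python
from h import *
s=ctrl.read_state();print(s['time_s'],s['force'].round(1),s['tcp_pos'].round())
d,t=ctrl.snapshot('scene'),ctrl.snapshot('top')
S=sorted(blobs(d,(290,205,420,330)),key=lambda c:-c[0]);T=sorted(blobs(t,(280,180,385,234)),key=lambda c:c[0]);print(np.round(S,1).tolist(),np.round(T,1).tolist())
for a in S:
    p,r=ray(d,*a);print((p+r*(141.5-p[2])/r[2]).round(1))
cv2.imwrite('pics/e.png',d['frame'][:,:,::-1])
```

```text
37.85 [ 0.5  0.3 -0. ] [ 434. -103.  257.]
[[394.0, 245.1], [371.7, 268.9], [347.6, 294.3]] [[292.2, 188.0], [326.0, 184.7], [359.6, 182.6]]
[632.9  94.1 141.5]
[642.7   9.7 141.5]
[651.8 -74.9 141.5]
```

View pics/e.png

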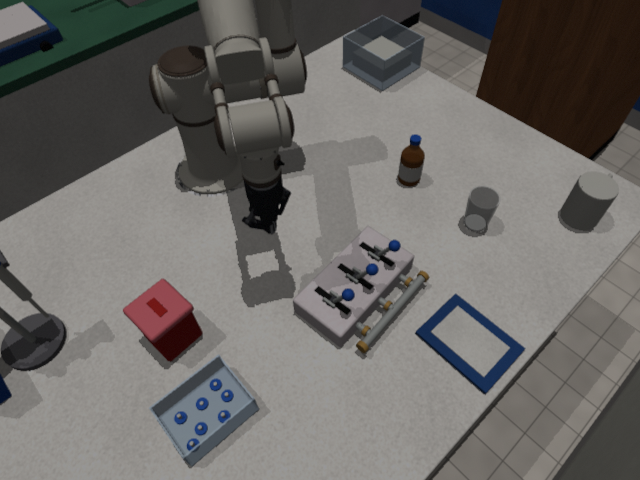

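All three knobs stand at the back, at scene (394,245), (372,269) and (348,294). Each has travelled about 89 mm, the three line up with each other, the bystanders are unmoved and the gripper is clear.

```bash
python3 -c "
from rig import ctrl;print(ctrl.hand_in())"
```

```text
the job is handed in; nothing more can be done
None
```

All three levers are thrown to the back against their stops and released, and I've handed the job in at about 38 s. No verdict was reported.

- **Order:** I felt the right lever first; it stopped at about 10 N after roughly 8 mm, so I left it. The middle lever was free, then the left, and the right then moved freely.
- **Force:** Each lever was pushed until its end stop gave about 10–12 N. The highest end-of-step reading was about 12 N, under the 25 N limit; force between readings was not recorded.
- **Last checks:** The final picture shows each knob about 89 mm further back than at the start, against 92 mm for a full throw from zero. All three knobs line up. The bystanders look unmoved by eye, and the tool force is about 0 with the gripper clear of everything.
- **Disagreement:** Triangulated knob heights came out 3–4 mm above the text's 138 mm, which did not affect the pushing.

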